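Clamp a sample cell in the bench press

ROBOT

A 7-joint arm with a two-finger parallel gripper is mounted at the origin on a cart in front of the work surface, level with it; the furniture and walls round the work are solid. World frame = base frame: x ahead of the robot, y to its left, z up, the work surface at z = 0. Lengths are in mm, angles in rad, forces in N, time in s.
With the tool pointing down it reaches from about 400 to 900 mm from the base axis. Payload 5.6 kg.
Tool frame: the origin (TCP) lies midway between the tips of the shut fingers; the grasp point (between the pads) lies 19 mm behind it; z points along the fingers, y is the line along which they close (so a half turn about z gives the same grasp; the last joint's range is limited). The gripper opens to 92 mm and grips with 3 to 60 N. Pads are 20 mm wide; open, the fingers measure 128 mm over their backs; the gripper's body (75 mm by 189 mm) begins 69 mm behind the grasp point.
Start: joints at [-1.147, 0.468, -0.012, 1.603, 0.006, 1.071, -0.056], TCP at [292.56, 580.446, 214.592] pointing down, gripper open.
Joint ranges: [-2.53, 2.53], [-0.31, 2.02], [-1.57, 1.55], [0.28, 2.44], [-1.29, 4.43], [0.15, 1.84], [-2.92, 2.92]. Speed limits (rad/s): [2.57, 2.57, 3.14, 3.14, 3.14, 3.14, 3.14].

INTERFACE

Orientations are given as a rotation vector (axis times angle).
In Python, from cell import robot, grip, kin, viewer gives the robot as it stands. Calls block until the motion is done:
- robot.movep(position, orientation): joint-space move of the TCP to a pose.
- robot.servo_line(position, feed=150, rotation=None): straight line of the TCP; rotation=None keeps the orientation; feed is the mean speed in mm/s.
- robot.goto_joints(angles): joint-space move.
- grip(opening, newtons=None): opening from 0.0 (shut) to 1.0 (fully open); newtons is the grip in N (None keeps the last); returns when the fingers have stopped.
- robot.hold(seconds).
- kin.ik(position, orientation): joint angles nearest the present ones, or None.
- robot.observe(): the state.
- viewer.read_camera(name): name is "side" or "top" or "wrist"; returns the picture (400x640x3 uint8, red, green, blue); there is no depth.
- viewer.camera_info(name): a dict with "camera_matrix" (3x3 intrinsics, pixels), "k1" (the pictures are not rectified: a ray, as slopes to the right and down, at radius r is drawn at 1 + k1 r^2 times it, then the intrinsics apply), "R" (3x3) and "t" (3): a world point X has camera coordinates R X + t. Camera axes: x right, y down, z forward; pixel columns grow to the right and rows downward; lengths in mm; the calibration is good to about 2 mm. A picture is of the moment at which its call begins: read the wrist's pose just before it. camera_info takes no time and is no camera call; for the wrist camera it gives the pose at the moment of the call.
A pose or a line that the arm cannot do raises robot.IKError and nothing moves.
- robot.job_done(): hands the job in; it is judged then, once.
Trained networks look in the newest picture that a camera, given by its name, has taken for a name from the list of things; names that differ only in an ending like _2 or _b are one class to them, and where a whole thing is asked for, a point or a joint stands for the part that bears it (a point fixed in the world has none). Each returns a list of dicts, best first, with "confidence" (0 to 1); they miss things now and then, are a little off and sometimes report something else, mostly with a low value. They report only what shows in the picture. A call takes as long as a camera call. They do not tell look-alikes from the thing itself.
- viewer.silhouettes(name, camera): "mask" (400x640 bool, what is visible of it).
- viewer.pinpoint(name, camera): "at" ([x, y, z] in mm, in the coordinates of the camera as it stood for that picture, good to about 4 mm: a listed point, or the origin of a listed thing).
The state is a dict: "t": time; "joints": joint angles; "joint_velocities": joint speeds; "joint_torque": joint torques, N m; "tcp_pos": TCP position; "tcp_rot": TCP orientation; "contact_force": force on the tool from outside, world axes, zero at the start; "wrist_torque": the same for the moment, N m; "grip_width": opening from 0.0 (shut) to 1.0 (fully open); "grip_force": force on a finger pad.
Only numpy, scipy, OpenCV 4.12 (cv2) and the standard library are available. Lean on these libraries where they do the work, as an engineer would, in place of code of your own. Each camera call takes 0.05 s, during which the arm holds its last target. There are 200 camera calls.

TASK

Take the metal sample cell out of its dock and set it down, not drop it, fully home in the nest of the sample press, lengthways between the two cheeks. Then swing the press arm in over it to its stop and screw the knob down clockwise until it stops tight on the arm and the knob's clutch begins to slip; give it a small but clear slip (about a tenth of a turn), stop within a quarter turn of slip, and let go. Leave the flask, bottle, timer and dish where they stand.

Things in the scene. Friction and masses are not known exactly. Their poses are not given: they have to be found in the camera images.
- sample_cell: Loose flat-sided block of aluminium with steel lid, 56 mm (x) by 40 mm (y) by 32 mm high, 0.2 kg: full-size block for the lowest 22 mm, then 7 mm of lid 53 x 37 mm, then a round steel button 20 mm wide, 3 mm high. Origin: centre of the underside, z up. Starts upright in the dock; the same after half a turn.
- dock: Fixed. Grey plate 70 x 75 x 10 mm, on which the cell stands, its x along the dock's x, between two upright steel plates (50 mm long in x, inner faces at y = +-21.5, 6 mm thick, tops 52 mm above the bench). They cover the cell's 40 mm-apart faces and are 10 mm higher, so it can be gripped only by its ends, 56 mm apart, which stick out 3 mm. Origin: underside centre, on the bench.
- press: Sample press, fixed. Origin on the bench under the nest centre, z up. Grey base 10 mm high, x -62 to +62, y -50 to +50 mm, with a tongue 56 mm wide back to x = +135. In its middle the nest; at x = +105 mm a post of 12 mm radius with the swinging press arm.
- press_nest (a point): Centre of the nest floor, 18 mm above the bench, axes as the press; the seated cell's origin comes here. Floor 80 (x) x 38 mm (y). Steel cheeks at its x ends: inner faces x = +-31.5, outer 39.5 (43 at the flared mouth), 32 mm wide in y, tops 66 mm above the bench (16 over the seated cell). So the cell goes in with its x along the press's x, held by its 40 mm-apart faces, open to +-y.
- press_pivot (a point): Vertical axis on which the press arm swings, at x = +105 mm, y = 0 of the press, 72 mm above the bench (the arm's underside). Axes as the press. The arm is an aluminium bar 26 mm wide, 14 mm thick; the screw axis is 105 mm from the pivot.
- press_swing (a joint): Swing of the press arm, rad: 0 = at its stop, screw over the nest centre (arm points to the press's -x); grows to 1.9 anticlockwise from above, out over the press's -y side (at 1.57 the knob is at x = +105, y = -105 mm of the press). Stays where left, friction 0.2 N m. Starts at 0.7 to 1.8; below about 1.2 it is in the way of loading.
- press_knob_top (a point): Centre of the knob's top face, on the screw axis. Grey fluted upright cylinder, 42 mm wide, 26 mm high; top 127 mm above the bench with the screw up, 120 mm tight. Below it a dark flange, 33 mm wide, lands on the arm's boss (88 mm above the bench) when tight. The arm can be swung by holding the knob and moving it along the arc, the hand turning with the arm.
- press_screw (a joint): Turn of the screw, rad: 0 = fully up, grows clockwise seen from above (tightening), 3.2 = flange tight on the arm, a hard stop. Screw, knob and foot sink 2 mm for each rad. Starts at 0 to 0.6, takes 0.06 N m to turn, stays where left.
- press_knob (a joint): Slip of the knob on its torque-limiting clutch, rad, 0 at the start: the knob carries the screw with it up to 0.18 N m; once the screw is at its stop the knob slips and this grows clockwise by the angle slipped (it slips that way only). Wanted at the end: more than 0.15, never over 2 (a quarter turn is 1.6).
- press_foot: White round foot, 16 mm wide, under the screw, on a spring (4.5 N/mm, 6 mm travel). Origin: centre of its underside, 54 mm above the bench with the screw up; it meets the seated cell's button (50 mm above the bench) at about 2.1 rad and presses with about 10 N when tight.
- flask: Bystander: conical glass flask, 66 mm wide, 105 mm high, near the +y side of the press. Origin: centre of the underside.
- cap_bottle: Bystander: small glass bottle with a screw cap, 56 mm wide, 104 mm high, at the -x side of the dock. Origin: centre of the underside.
- bench_timer: Bystander: white bench timer with a display, 42 x 62 mm, 62 mm high, at the +y side of the dock. Origin: centre of the underside.
- dish: Bystander: low round glass dish with lid, 61 mm wide, 15 mm high, at the middle far side of the work. Origin: centre of the underside.
Not all that is in view belongs to the job. What is meant by the press is not green, and is the larger of those in its own colour.

How it is judged:
By the outcome, as a careful person would: the job done as asked, in the order asked, and still so for the second after the job is handed in, with the robot touching nothing.
It also fails if it takes over 72 s, if anything falls off the work surface, if the arm or the gripper's body presses on something with over 40 N, if the wrist force passes 120 N, or if a joint passes its speed limit or range.

## Working session

There is one attempt and no reset: what is moved stays moved. The work goes in short steps, each a Python script; the robot and the scene stay as the last script left them, time stands still between calls to the robot, and variables do not carry over. Pictures are saved under pics/ and viewed, at most 10 in all, crops included, and the job is handed in when it is done.

```bash
ls; mkdir -p pics; cat > h.py <<'E'
import numpy as np, cv2
from cell import robot, grip, kin, viewer
from scipy.spatial.transform import Rotation as Ro
def toworld(p,ci): return np.array(ci["R"]).T@(np.array(p)-np.array(ci["t"]))
def proj(X,ci):
    c=np.array(ci["R"])@np.array(X,float)+np.array(ci["t"]); s=c[:2]/c[2]; s=s*(1+ci["k1"]*(s@s))
    K=np.array(ci["camera_matrix"]); return K[:2,:2]@s+K[:2,2]
def ray(px,ci,z):
    K=np.array(ci["camera_matrix"]); d=np.linalg.inv(K[:2,:2])@(np.array(px,float)-K[:2,2]); s=d.copy()
    for _ in range(20): s=d/(1+ci["k1"]*(s@s))
    R=np.array(ci["R"]);t=np.array(ci["t"]); C=-R.T@t; v=R.T@np.array([s[0],s[1],1]); return C+v*(z-C[2])/v[2]
def down(yaw): # tool z down, tool y at angle yaw(world) 
    y=np.array([np.cos(yaw),np.sin(yaw),0]); z=np.array([0,0,-1.]); x=np.cross(y,z)
    return Ro.from_matrix(np.c_[x,y,z]).as_rotvec()
def shot(cam,fn):
    ci=viewer.camera_info(cam); im=viewer.read_camera(cam); cv2.imwrite(fn,im[:,:,::-1]); return im,ci
E
python3 - <<'E'
from h import *
o=robot.observe(); print(o['t'],o['tcp_pos'],o['tcp_rot'],o['contact_force'])
ims=[]
for c in ["top","side"]:
    im,ci=shot(c,f"pics/{c}0.png")
    for n in ["sample_cell","dock","press","press_nest","press_pivot","press_knob_top","press_foot","flask","cap_bottle","bench_timer","dish"]:
        for d in viewer.pinpoint(n,c)[:3]: 
            w=toworld(d["at"],ci); print(c,n,round(d["confidence"],2),w.round(0),proj(w,ci).round(0))
print(robot.observe()['t'])
E
```

```text
pics
0.0 [292.34108762 579.88014354 213.64138336] [-7.26700435e-01 -3.05609285e+00  2.75973271e-03] [ 0.56804993 -0.08403115  0.34670602]
top sample_cell 0.83 [512. 130.   9.] [266. 189.]
top dock 0.77 [510. 136.   1.] [264. 190.]
top dock 0.46 [512. 131.  10.] [265. 189.]
top press 0.96 [ 285. -344.   -1.] [428. 266.]
top press 0.84 [ 301. -145.   -2.] [360. 261.]
top press 0.64 [ 506. -134.    2.] [355. 191.]
top press_nest 0.86 [ 290. -348.   10.] [430. 265.]
top press_nest 0.56 [ 299. -148.   11.] [361. 262.]
top press_nest 0.55 [ 504. -137.   19.] [357. 191.]
top press_pivot 0.96 [ 375. -177.   57.] [373. 236.]
top press_pivot 0.68 [ 366. -366.   52.] [441. 239.]
top press_pivot 0.55 [ 604. -143.   75.] [360. 154.]
top press_knob_top 0.63 [ 301. -145.   98.] [364. 265.]
top press_knob_top 0.59 [ 555. -237.  125.] [398. 168.]
top press_knob_top 0.56 [ 283. -343.   95.] [438. 271.]
top flask 0.7 [501.  -7.   3.] [312. 193.]
top cap_bottle 0.91 [386. 154.   1.] [258. 232.]
top bench_timer 0.63 [541. 234.   0.] [231. 180.]
top bench_timer 0.22 [649.  12.  -1.] [306. 144.]
top dish 0
[... 353 characters left out ...]
-145.   14.] [249. 257.]
side press_nest 0.62 [ 285. -346.   17.] [245. 320.]
side press_pivot 0.66 [ 604. -148.   79.] [372. 227.]
side press_pivot 0.63 [ 372. -179.   52.] [279. 252.]
side press_pivot 0.63 [509. 136.   3.] [316. 193.]
side press_knob_top 0.8 [ 282. -345.   93.] [241. 294.]
side press_knob_top 0.59 [ 549. -237.  127.] [360. 235.]
side press_knob_top 0.46 [ 298. -146.   97.] [246. 231.]
side flask 0.84 [499. -12.  -4.] [320. 224.]
side cap_bottle 0.85 [380. 155.   4.] [273. 193.]
side cap_bottle 0.17 [ 495. -138.   22.] [327. 246.]
side bench_timer 0.59 [538. 233.  -4.] [320. 178.]
side dish 0.49 [641.   7.  -1.] [369. 215.]
side dish 0.34 [ 551. -237.   53.] [359. 260.]
1.2
```

View pics/top0.png

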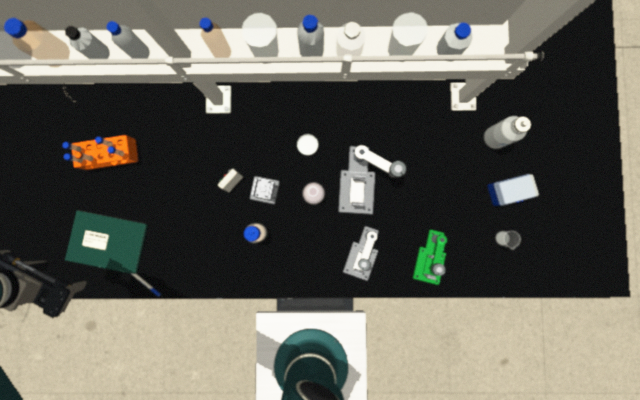

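View pics/side0.png

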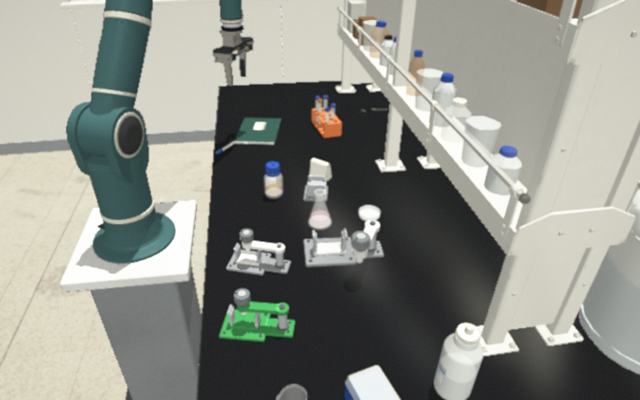

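The top view shows three presses. The large grey one at about (357,190) px is the target, with its arm out to the right. The small grey press and the green press are decoys. The dock is at (264,190), with the bottle, timer, flask and dish around it. I'll look at the dock and press from close by.

```bash
python3 - <<'E'
from h import *
o=robot.observe()
def look(p,yaw,fn,names):
    robot.movep(p,down(yaw)); 
    im,ci=shot("wrist",fn); print(robot.observe()['t'],robot.observe()['joints'])
    C=-np.array(ci["R"]).T@np.array(ci["t"]); print("cam",C.round(0),np.array(ci["R"])[2].round(2))
    for n in names:
        for d in viewer.pinpoint(n,"wrist")[:2]:
            w=toworld(d["at"],ci); print(n,round(d["confidence"],2),w.round(1),proj(w,ci).round(0))
    for k,v in ci.items(): print(k,np.array(v).round(3).tolist())
look([500,133,270],-0.16,"pics/w1.png",["sample_cell","dock","cap_bottle","bench_timer","flask"])
look([490,-150,290],-0.06+np.pi/2 -np.pi,"pics/w2.png",["press","press_nest","press_pivot","press_knob_top","flask"])
E
```

```text
3.0583 [-0.72563445  0.18568304  0.4567388   1.88611331 -0.09197639  1.09066949
 -0.39018596]
cam [512. 210. 440.] [-0.04 -0.27 -0.96]
sample_cell 0.96 [513.6 133.4  10.8] [331. 164.]
dock 0.9 [505.9 131.7  -2.2] [325. 164.]
cap_bottle 0.55 [385.3 155.7  -0.8] [237. 161.]
bench_timer 0.83 [543.6 237.1  -4.1] [341.  81.]
flask 0.97 [494.3 -12.8  -1. ] [332. 259.]
camera_matrix [[319.637, 0.0, 320.693], [0.0, 319.637, 195.586], [0.0, 0.0, 1.0]]
k1 -0.04
R [[0.988, -0.156, -0.0], [-0.15, -0.951, 0.27], [-0.042, -0.266, -0.963]]
t [-473.222, 157.735, 500.816]
4.4583 [-0.5005541   0.18112671  0.83835642  1.88796411 -0.14850558  1.13649509
 -1.23439944]
cam [ 567. -153.  460.] [-0.27  0.01 -0.96]
press 0.68 [ 501.3 -137.     0.9] [312. 154.]
press 0.6 [ 303.  -143.7   -2. ] [324. 276.]
press_nest 0.85 [ 301.1 -145.9   15.8] [326. 283.]
press_nest 0.73 [ 500.7 -140.8   17.8] [315. 156.]
press_pivot 0.96 [ 363.1 -362.6   55.3] [479. 250.]
press_pivot 0.8 [ 373.2 -169.5   51.4] [340. 250.]
press_knob_top 0.95 [ 551.5 -235.7  129.7] [404. 118.]
press_knob_top 0.67 [ 297.3 -143.9   95.3] [325. 317.]
flask 0.7 [ 501.9 -142.5   14.8] [316. 155.]
flask 0.69 [494.3 -14.3  -1.2] [229. 163.]
camera_matrix [[319.637, 0.0, 320.693], [0.0, 319.637, 195.586], [0.0, 0.0, 1.0]]
k1 -0.04
R [[-0.056, -0.998, 0.0], [-0.962, 0.054, 0.269], [-0.268, 0.015, -0.963]]
t [-120.865, 429.499, 597.097]
```

View pics/w1.png

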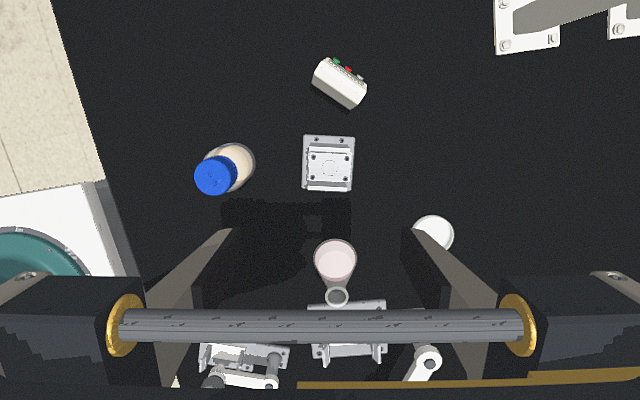

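View pics/w2.png

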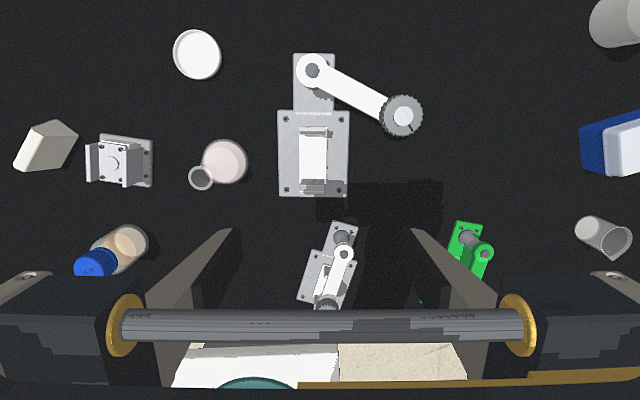

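Wrist view 1 shows the dock and cell near (330,163) px, the bottle at (235,165) and the timer at (340,85). Wrist view 2 shows the press base at (275–350, 55–197), the pivot at (312,70) and the knob at (403,117). I'll enlarge both to get orientation and corner pixels.

```bash
python3 - <<'E'
import cv2,numpy as np
a=cv2.imread("pics/w1.png")[130:195,295:365]; b=cv2.imread("pics/w2.png")[45:205,270:360]
f=lambda i,s:cv2.resize(i,None,fx=s,fy=s,interpolation=cv2.INTER_CUBIC)
a=f(a,6);b=f(b,3.7)
H=np.zeros((592,420+333+10,3),np.uint8);H[:a.shape[0],:420]=a;H[:b.shape[0],430:430+b.shape[1]]=b
cv2.imwrite("pics/z1.png",H)
E
```

```text
(no output)
```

View pics/z1.png

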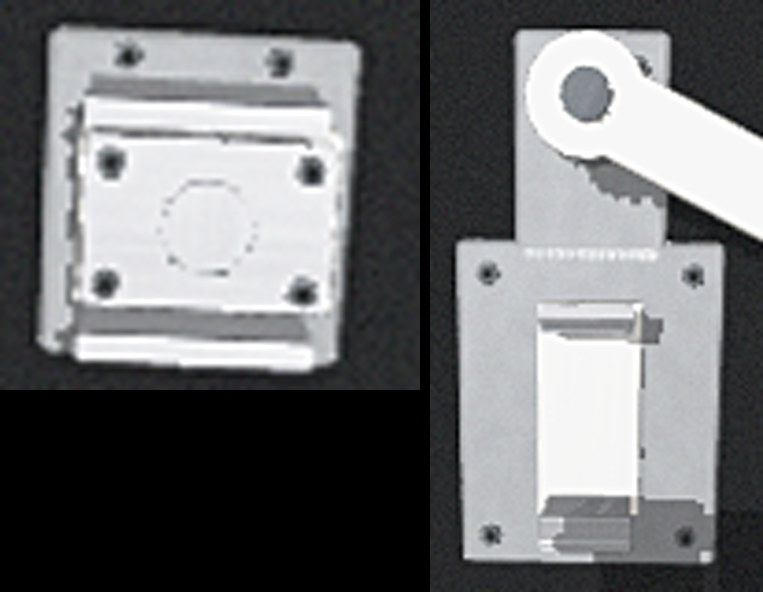

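```bash
python3 - <<'E'
from h import *
from scipy.optimize import least_squares as ls
K=[[319.637,0,320.693],[0,319.637,195.586],[0,0,1]]
c1=dict(camera_matrix=K,k1=-.04,R=[[0.988,-0.156,0],[-0.15,-0.951,0.27],[-0.042,-0.266,-0.963]],t=[-473.222,157.735,500.816])
c2=dict(camera_matrix=K,k1=-.04,R=[[-0.056,-0.998,0],[-0.962,0.054,0.269],[-0.268,0.015,-0.963]],t=[-120.865,429.499,597.097])
def fit(pts,ci,s,ox,oy,x0):
    M=np.array([p[0] for p in pts],float);P=np.array([[(p[1][0]-ox[1]+.5)/s-.5+ox[0],(p[1][1]+.5)/s-.5+oy] for p in pts])
    def tr(q):
        c,sn=np.cos(q[2]),np.sin(q[2]); return np.c_[q[0]+c*M[:,0]-sn*M[:,1],q[1]+sn*M[:,0]+c*M[:,1],M[:,2]]
    r=lambda q:(np.array([proj(x,ci) for x in tr(q)])-P).ravel()
    o=ls(r,x0,x_scale=[10,10,.1]); print(o.x.round(3)); print(r(o.x).round(1).tolist()); return P
fit([((-35,37.5,10),(50,30)),((35,37.5,10),(360,44)),((35,-37.5,10),(338,364))],c1,6,(295,0),130,[510,133,-.16])
print("button",ray([(208.5)/6-.5+295,228.5/6-.5+130],c1,42))
fit([((62,50,10),(457,240)),((62,-50,10),(723,241)),((-62,50,10),(463,560)),((-62,-50,10),(713,563)),((135,28,10),(515,30)),((135,-28,10),(670,30))],c2,3.7,(270,430),45,[503,-138,-.06])
E
```

```text
[ 5.09316e+02  1.34494e+02 -1.99000e-01]
[-0.6, -0.3, 0.4, -0.4, 0.3, 0.8]
button [511.27217497 134.09226556  42.        ]
[ 5.01323e+02 -1.37913e+02 -6.90000e-02]
[-0.6, -0.4, 0.8, 0.3, -0.3, 0.7, 0.4, 0.7, -0.6, -0.8, 0.3, -0.2]
```

Both poses fit to under 1 px: the dock is at (510.5,134.2) with yaw −0.20, and the press at (501.3,−138) with yaw −0.069. The arm sits at about 1.10 rad, which blocks loading, so I'll swing it out to about 1.6 first.

```bash
cat >> h.py <<'E'
PC=np.array([501.3,-137.9]); PY=-0.069
def press(x,y): c,s=np.cos(PY),np.sin(PY); return PC+np.array([c*x-s*y,s*x+c*y])
PV=press(105,0)
def knob(sw): a=np.pi+PY+sw; return PV+105*np.array([np.cos(a),np.sin(a)])
def st(m=""):
    o=robot.observe(); print(m,"t%.1f"%o['t'],np.round(o['tcp_pos'],1),"w%.3f"%o['grip_width'],"gf",np.round(o['grip_force'],1),"F",np.round(o['contact_force'],1),"T",np.round(o['wrist_torque'],2),"j",np.round(o['joints'],2))
def swing(a,b,y0,z,n=6):
    for s in np.linspace(a,b,n+1)[1:]:
        robot.servo_line([*knob(s),z],feed=90,rotation=down(y0+s-a))
E
python3 - <<'E'
from h import *
k=np.array([551.5,-236.3]); d=k-PV; s0=np.arctan2(d[1],d[0])-np.pi-PY; s0=(s0+np.pi)%(2*np.pi)-np.pi
print("swing",s0,np.hypot(*d),PV)
y0=-1.64
robot.movep([*knob(s0),190],down(y0)); robot.servo_line([*knob(s0),103],feed=120); st("at")
grip(0.3,15); st("grip")
swing(s0,1.62,y0,103); st("swung")
grip(1.0); st("open")
robot.servo_line([*knob(1.62),190],feed=200)
shot("wrist","pics/w3.png"); ci=viewer.camera_info("wrist")
for d in viewer.pinpoint("press_knob_top","wrist")[:2]: print(d["confidence"],toworld(d["at"],ci),knob(1.62))
E
```

```text
swing 1.1005577193799114 106.2355891015219 [ 606.05014665 -145.13925246]
at t6.2 [ 552.6 -235.5  103.8] w0.998 gf 0.0 F [-0.4  0.   0. ] T [-0.02  0.18 -0.02] j [-0.21  0.62  0.76  1.85 -0.54  0.89 -0.83]
grip t7.0 [ 552.1 -235.7  103.1] w0.441 gf 15.0 F [-0.1 -1.3 -0.4] T [-0.25  0.24 -0.06] j [-0.21  0.62  0.76  1.85 -0.54  0.89 -0.83]
swung t8.5 [ 604.1 -250.2  103.1] w0.442 gf 15.0 F [ 0.4 -2.3  1.2] T [-0.59 -0.14  0.06] j [-0.09  0.66  0.62  1.71 -0.46  0.92 -0.41]
open t9.4 [ 604.  -250.2  103. ] w1.001 gf 0.0 F [-0.4  0.1  1. ] T [-0.04  0.18  0.1 ] j [-0.09  0.66  0.62  1.71 -0.46  0.92 -0.41]
0.64 [ 604.52270362 -248.8554543   126.31368383] [ 603.9716681  -250.11867867]
0.47 [ 500.13491082 -140.19019791   15.82336403] [ 603.9716681  -250.11867867]
```

```bash
python3 - <<'E'
from h import *
D=[510.5,134.2]; y=-0.199
robot.movep([*D,180],down(y)); robot.servo_line([*D,60],feed=150); robot.servo_line([*D,19],feed=60); st("down")
grip(0.4,30); st("grip")
robot.servo_line([*D,45],feed=50); st("lift"); robot.servo_line([*D,160],feed=150); st("up")
E
python3 - <<'E'
from h import *
shot("wrist","pics/w4.png")
im=cv2.imread("pics/w4.png"); s,_=shot("side","pics/s4.png"); s=s[:,:,::-1]
cv2.imwrite("pics/z4.png",np.vstack([im[:290],cv2.resize(s[120:270,200:500],None,fx=2,fy=2)[:, :640] if 0 else cv2.copyMakeBorder(cv2.resize(s[120:270,200:500],None,fx=2,fy=2),0,0,0,40,0)]))
E
```

```text
down t13.3 [510.7 134.1  19. ] w1.001 gf 0.0 F [ 0.3 -0.2 -0.3] T [-0.07  0.02  0.  ] j [-0.61  0.58  0.37  2.04 -0.36  0.58 -0.19]
grip t14.0 [510.6 134.2  19.1] w0.609 gf 30.0 F [-0.3  0.1  0.6] T [-0.05  0.15  0.05] j [-0.61  0.58  0.37  2.04 -0.37  0.58 -0.19]
lift t14.7 [510.4 134.3  45.1] w0.605 gf 30.0 F [-0.   0.2 -3.3] T [-0.03  0.1  -0.03] j [-0.64  0.53  0.4   2.04 -0.34  0.63 -0.21]
up t15.6 [509.7 134.1 159.1] w0.602 gf 30.0 F [-0.7  0.2 -2.7] T [-0.12  0.11  0.04] j [-0.72  0.35  0.49  1.98 -0.21  0.87 -0.32]
```

View pics/z4.png

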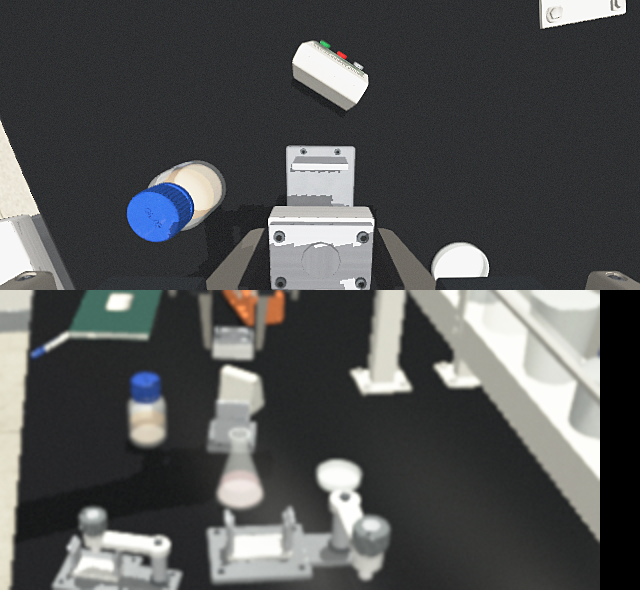

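The cell is held at its ends and has left the dock; its lid shows at about (320,250) px. The width crept slightly, so I'll set it down on free bench at (430,330) and regrip it by the 40 mm faces.

```bash
cat >> h.py <<'E'
def lower(x,y,z0,z1,thr=5,step=1.0):
    z=z0; f0=robot.observe()['contact_force'][2]
    while z>z1:
        z-=step; robot.servo_line([x,y,z],feed=25)
        if abs(robot.observe()['contact_force'][2]-f0)>thr: break
    return z
E
python3 - <<'E'
from h import *
B=[430,330]; y=-0.199
robot.movep([*B,120],down(y)); st("over"); robot.servo_line([*B,17],feed=130)
z=lower(*B,17,4); st("z%.1f"%z)
grip(1.0); st("open"); robot.servo_line([*B,130],feed=200)
ci=viewer.camera_info("wrist"); viewer.read_camera("wrist")
for d in viewer.pinpoint("sample_cell","wrist")[:2]: print(d["confidence"],toworld(d["at"],ci))
for yy in (y+np.pi/2,y-np.pi/2):
    q=kin.ik([*B,100],down(yy)); print(yy,q)
    q=kin.ik([*PC,100],down(PY+(np.pi/2 if yy>0 else -np.pi/2))); print(q)
shot("wrist","pics/w5.png")
E
```

```text
over t16.5 [431.1 328.3 120. ] w0.604 gf 30.0 F [ 0.7  0.7 -2.7] T [-0.06  0.05  0.03] j [-1.04  0.42  0.4   1.97 -0.23  0.79 -0.71]
z8.0 t19.7 [430.1 330.1   9.1] w0.608 gf 30.0 F [-1.9 -1.6  9.5] T [-0.59  0.63 -0.  ] j [-0.96  0.61  0.31  2.01 -0.33  0.58 -0.62]
open t20.4 [430.  330.    7.9] w0.998 gf 0.0 F [-0.7 -0.5  0.6] T [-0.05  0.11  0.07] j [-0.96  0.61  0.31  2.01 -0.33  0.58 -0.62]
0.84 [430.11196733 330.36895678  -1.53532457]
1.3717963267948965 [-0.74555182  0.43742235  0.03616791  1.96102437 -0.02263143  0.74352451
  0.67566966]
[ 0.03294259  0.40803302  0.20845994  2.02253778 -0.12446791  0.7227847
  1.82007725]
-1.7697963267948966 [-1.29896265  0.52866449  0.75029717  1.9960623  -0.49679491  0.80608942
 -2.03196865]
[-0.50750269  0.55504051  0.91911924  2.05417397 -0.60650566  0.82575233
 -0.86834279]
```

```bash
python3 - <<'E'
from h import *
B=[430.1,330.1]; y=-0.199+np.pi/2
robot.servo_line([*B,90],feed=150,rotation=down(-0.199)); robot.movep([*B,70],down(y)); robot.servo_line([*B,5],feed=80); st("down")
grip(0.25,30); st("grip"); robot.servo_line([*B,40],feed=80); st("lift")
robot.servo_line([*B,160],feed=200)
yp=PY+np.pi/2
robot.movep([*PC,170],down(yp)); robot.servo_line([*PC,90],feed=120); robot.hold(.15); st("hover")
shot("wrist","pics/w6.png"); s,_=shot("side","pics/s6.png")
a=cv2.imread("pics/w6.png")[0:300]; b=cv2.resize(s[190:290,250:463,::-1],None,fx=3,fy=3)[:290,:639]
b=cv2.copyMakeBorder(b,0,0,0,640-b.shape[1],cv2.BORDER_CONSTANT); cv2.imwrite("pics/z6.png",np.vstack([a,b]))
E
```

```text
down t23.9 [430.4 330.3   5.3] w0.999 gf 0.0 F [-0.2  0.2  0.5] T [ 0.02  0.04 -0.01] j [-0.71  0.6  -0.01  1.99  0.01  0.55  0.65]
grip t24.7 [430.1 330.1   5. ] w0.434 gf 30.0 F [-0.1  0.2  0.3] T [-0.01 -0.01  0.01] j [-0.71  0.6  -0.01  1.99  0.01  0.55  0.65]
lift t25.3 [430.2 330.2  40.4] w0.436 gf 30.0 F [-0.5 -0.6 -2. ] T [-0.02 -0.02  0.05] j [-0.71  0.53 -0.01  1.98  0.01  0.62  0.65]
hover t28.8 [ 502.  -138.    90.9] w0.435 gf 30.0 F [ 0.7  0.3 -2.8] T [-0.01 -0.   -0.07] j [ 0.03  0.42  0.22  2.03 -0.14  0.7   1.83]
```

View pics/z6.png

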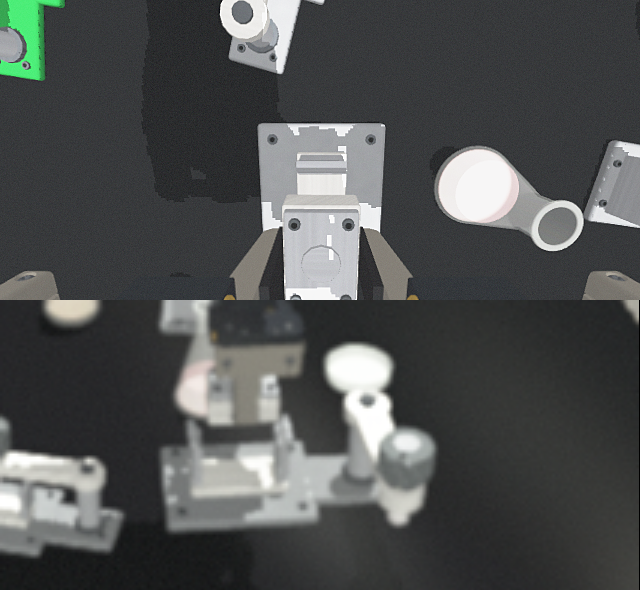

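The cell hangs over the nest, in line with it. The base's −x corners are at (258,124) and (385,124) px, which lets me check the alignment.

```bash
python3 - <<'E'
from h import *
ci=viewer.camera_info("wrist"); o=robot.observe()
a=ray([258,123.5],ci,10);b=ray([385,123.5],ci,10); print(a,b,press(-62,-50),press(-62,50), np.hypot(*(a-b)[:2]))
print("button", ray([321,264],ci,90-5+32), o['tcp_pos'], "tcp px",proj(o['tcp_pos'],ci))
for u in [(297,153),(346,153)]: print("cheek top",ray(u,ci,66), press(-43,-16),press(-43,16),press(-39.5,-16))
E
```

```text
[ 435.99033825 -181.51078232   10.        ] [442.63284319 -84.16756771  10.        ] [ 436.00026938 -183.506416  ] [442.89479553 -83.74437157] 97.56958697610318
button [ 501.95735704 -137.47390019  117.        ] [ 501.7735728  -137.96374824   90.69624657] tcp px [320.1332146  242.05763792]
cheek top [ 453.08201459 -148.82279353   66.        ] [ 457.29919671 -150.89728086] [ 459.50544508 -118.97342665] [ 460.79086827 -151.13858928]
cheek top [ 455.11439553 -119.00727407   66.        ] [ 457.29919671 -150.89728086] [ 459.50544508 -118.97342665] [ 460.79086827 -151.13858928]
```

```bash
python3 - <<'E'
from h import *
z=lower(*PC,90,72,4,6); z=lower(*PC,z,27,4,5); st("in z%.1f"%z)
if z<=27.1:
    z=lower(*PC,z,20,4,1); st("seat z%.1f"%z)
E
```

```text
in z27.0 t33.2 [ 501.1 -137.9   26.8] w0.434 gf 30.0 F [ 0.4  0.5 -2.7] T [ 0.04 -0.03  0.  ] j [ 0.05  0.54  0.19  2.05 -0.18  0.57  1.86]
seat z22.0 t34.4 [ 501.4 -137.9   23. ] w0.434 gf 30.0 F [-3.3  1.   8. ] T [0.12 0.64 0.  ] j [ 0.06  0.54  0.18  2.05 -0.18  0.56  1.87]
```

The cell seated at TCP z=23.0, exactly the expected height. I'll release it and swing the arm in.

```bash
python3 - <<'E'
from h import *
grip(1.0); st("open"); robot.servo_line([*PC,60],feed=80); robot.servo_line([*PC,180],feed=200)
y0=PY+np.pi/2
robot.movep([*knob(1.62),170],down(y0)); robot.servo_line([*knob(1.62),103],feed=120)
grip(0.3,20); st("grip")
swing(1.62,0.06,y0,103,12); st("near"); 
for s in (0.03,0.01,-0.01,-0.025):
    robot.servo_line([*knob(s),103],feed=30,rotation=down(y0+s-1.62)); st("s%.3f"%s)
    if np.hypot(*robot.observe()['contact_force'][:2])>12: break
grip(1.0); robot.hold(.1); st("open")
yy=y0-1.62; q=robot.observe()['joints']
for dy in (1.1,2.2): 
    robot.servo_line([*PC,103],feed=60,rotation=down(yy+dy))
st("turned %.3f"%(yy+2.2))
s,_=shot("side","pics/s7.png"); w,ci=shot("wrist","pics/w7.png")
for d in viewer.pinpoint("press_knob_top","wrist")[:1]: print(d["confidence"],toworld(d["at"],ci))
viewer.read_camera("top"); ci=viewer.camera_info("top")
b=cv2.resize(s[190:290,250:463,::-1],None,fx=3,fy=3); b=cv2.copyMakeBorder(b,0,0,0,640-b.shape[1],cv2.BORDER_CONSTANT) if b.shape[1]<=640 else b[:,:640]
cv2.imwrite("pics/z7.png",np.vstack([w[100:390,:,::-1],b]))
E
```

```text
open t35.3 [ 501.3 -137.9   22. ] w0.997 gf 0.0 F [-0.3 -0.2 -0.3] T [ 0.03 -0.04  0.01] j [ 0.06  0.54  0.18  2.05 -0.18  0.56  1.87]
grip t38.9 [ 604.  -250.1  103. ] w0.441 gf 20.0 F [0.1 0.3 0. ] T [ 0.14 -0.04  0.02] j [ 0.15  0.6   0.27  1.69 -0.2   0.87  2.  ]
near t42.5 [ 500.8 -143.3  102.9] w0.441 gf 20.0 F [-5.4  1.2  1.7] T [ 0.24  1.31 -0.1 ] j [-0.32  0.47  0.67  2.04 -0.42  0.77  0.55]
s0.030 t42.8 [ 500.9 -140.8  102.9] w0.444 gf 20.0 F [-4.6  0.1  1.4] T [-0.05  1.3  -0.12] j [-0.33  0.47  0.68  2.04 -0.42  0.77  0.52]
s0.010 t43.0 [ 500.9 -139.   102.9] w0.443 gf 20.0 F [-5.4 -1.   1.5] T [-0.18  1.35 -0.08] j [-0.34  0.47  0.69  2.04 -0.42  0.77  0.5 ]
s-0.010 t43.2 [ 501.1 -137.   102.9] w0.443 gf 20.0 F [-5.7  0.2  1.3] T [-0.21  1.39 -0.03] j [-0.35  0.47  0.69  2.04 -0.43  0.77  0.48]
s-0.025 t43.5 [ 501.1 -136.6  102.9] w0.443 gf 20.0 F [-5.6 -3.3  0.1] T [-0.86  1.34  0.03] j [-0.35  0.47  0.7   2.04 -0.43  0.77  0.46]
open t44.5 [ 501.5 -135.3  103. ] w0.998 gf 0.0 F [-0.1  0.3 -0.2] T [-0.08  0.03  0.02] j [-0.36  0.47  0.7   2.05 -0.43  0.77  0.46]
turned 2.082 t47.0 [ 501.3 -137.9  103. ] w1.000 gf 0.0 F [ 0.2 -0.6 -0.4] T [ 0.04 -0.01  0.03] j [ 0.08  0.4   0.15  2.02 -0.09  0.73  2.37]
```

View pics/z7.png

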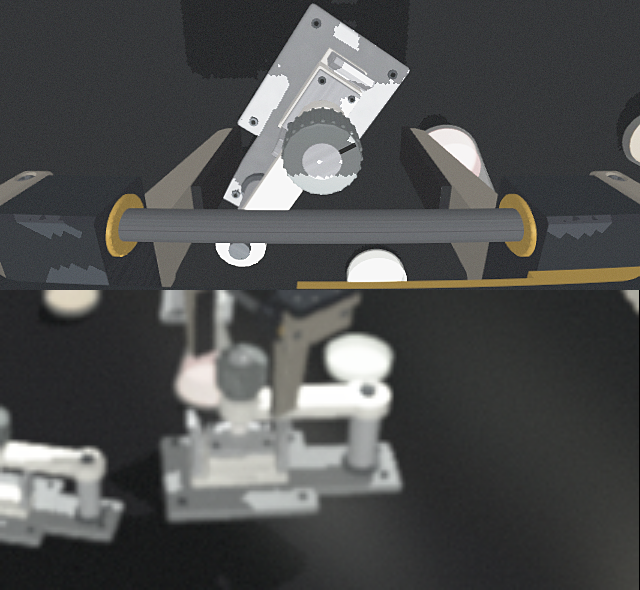

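The wrist view shows the knob between the open fingers at about (320,150) px, and the side view shows the arm over the nest with the cell seated. I'll regrip, nudge the arm once more into its stop, then screw down while watching torque.

```bash
python3 - <<'E'
from h import *
K=np.array([500.9,-137.0]); y=2.082
robot.servo_line([*K,103],feed=40); grip(0.3,30); st("grip")
robot.servo_line([K[0],K[1]+3,103],feed=30); st("push"); robot.servo_line([*K,103],feed=30); st("back")
def T():
    v=[]
    for _ in range(3): v.append(robot.observe()['wrist_torque'][2]); robot.hold(.02)
    return np.mean(v)
log=[];a=0
while a<3.0-.01 and robot.observe()['t']<62:
    a+=0.3 if a<2.1 else .15
    robot.servo_line([*K,103-2*a],feed=60,rotation=down(y-a)); log.append((round(a,2),round(T(),3)))
print(log); st("a%.2f"%a)
E
```

```text
grip t48.3 [ 501.1 -137.3  103.1] w0.440 gf 30.0 F [ 1.  -0.9 -0.5] T [-0.2  -0.06 -0.02] j [ 0.08  0.4   0.15  2.02 -0.09  0.73  2.36]
push t48.5 [ 501.1 -137.   103.1] w0.436 gf 30.0 F [ 1.1 -8.5 -1.9] T [-1.68 -0.24  0.07] j [ 0.08  0.4   0.15  2.02 -0.08  0.73  2.36]
back t48.8 [ 501.1 -137.3  103.1] w0.439 gf 30.0 F [ 1.1 -2.7  0.3] T [-0.47 -0.14 -0.05] j [ 0.08  0.4   0.15  2.02 -0.09  0.73  2.36]
[(0.3, np.float64(-0.063)), (0.6, np.float64(-0.046)), (0.9, np.float64(-0.048)), (1.2, np.float64(-0.047)), (1.5, np.float64(-0.066)), (1.8, np.float64(-0.036)), (2.1, np.float64(-0.073)), (2.25, np.float64(-0.056)), (2.4, np.float64(-0.063)), (2.55, np.float64(-0.027)), (2.7, np.float64(-0.064)), (2.85, np.float64(-0.038)), (3.0, np.float64(-0.085))]
a3.00 t54.4 [ 500.7 -137.8   97.6] w0.433 gf 30.0 F [-2.2 -5.4  9. ] T [-1.22  0.7  -0.03] j [-0.49  0.55  0.89  2.06 -0.59  0.81 -0.16]
```

```bash
python3 - <<'E'
from h import *
K=np.array([500.9,-137.0]); y=2.082
for a in (3.1,3.2,3.3,3.4):
    robot.servo_line([*K,97-(a-3)*1],feed=60,rotation=down(y-a))
    v=[]
    for _ in range(4): o=robot.observe(); v.append([o['wrist_torque'][2],o['contact_force'][2]]); robot.hold(.02)
    print(a,np.mean(v,0).round(3),np.round(o['tcp_pos'],1))
    if np.mean(v,0)[0]<-.13 and a>3.25: break
st()
im,ci=shot("side","pics/s8.png")
E
```

```text
3.1 [-0.076 10.471] [ 500.7 -137.8   97.5]
3.2 [-0.063 11.414] [ 500.7 -137.8   97.5]
3.3 [-0.055 12.326] [ 500.6 -137.8   97.5]
3.4 [-0.093 13.546] [ 500.6 -137.7   97.4]
 t55.6 [ 500.7 -137.7   97.4] w0.436 gf 30.0 F [-3.6 -3.8 13. ] T [-1.01  1.   -0.05] j [-0.55  0.59  0.99  2.06 -0.67  0.85 -0.48]
```

```bash
python3 - <<'E'
from h import *
w,ci=shot("wrist","pics/w8.png"); old=cv2.imread("pics/w7.png")
n=w[:,:,::-1]
f=lambda i:cv2.resize(i[180:320,230:420],None,fx=2.1,fy=2.1,interpolation=cv2.INTER_CUBIC)
s=cv2.imread("pics/s8.png"); s0=cv2.imread("pics/s7.png")
g=lambda i:cv2.resize(i[200:270,290:390],(399,280),interpolation=cv2.INTER_CUBIC)
cv2.imwrite("pics/z8.png",np.vstack([np.hstack([f(old),f(n)]),np.hstack([g(s0),g(s)])]))
E
```

```text
(no output)
```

View pics/z8.png

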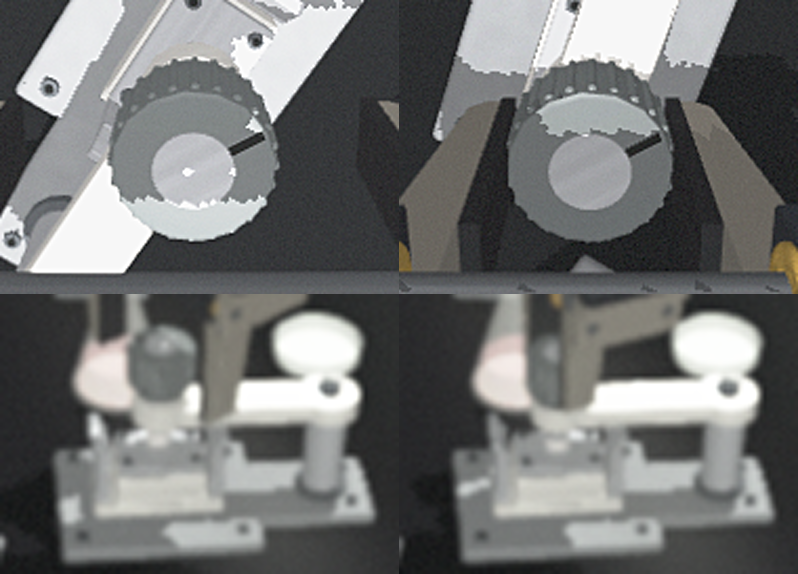

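The pointer on the knob kept its direction in the hand frame, at about 25° up-right, so the knob really turned with the hand through 3.4 rad. It has also stopped sinking. Starting from 0–0.6, that means 0.2–0.8 rad of slip. A further 0.1 puts it safely past the minimum, then I let go.

```bash
python3 - <<'E'
from h import *
K=np.array([500.9,-137.0]); y=2.082
robot.servo_line([*K,97.3],feed=60,rotation=down(y-3.5)); st("end")
grip(1.0); robot.hold(.1); st("open"); robot.servo_line([*K,170],feed=150)
s,_=shot("side","pics/s9.png")
for cam in ("side","wrist"):
    ci=viewer.camera_info(cam); viewer.read_camera(cam)
    for n in ("press_knob_top","sample_cell","press_foot"):
        for d in viewer.pinpoint(n,cam)[:2]: print(cam,n,round(d["confidence"],2),toworld(d["at"],ci).round(1))
w,_=shot("wrist","pics/w9.png")
cv2.imwrite("pics/z9.png",np.vstack([cv2.resize(w[50:250,180:460,::-1],(532,380)),cv2.resize(s[195:270,270:440,::-1],(532,220))]))
st()
E
```

```text
end t56.0 [ 500.5 -137.7   97.6] w0.439 gf 30.0 F [-3.  -4.   8.9] T [-1.18  0.74 -0.08] j [-0.57  0.61  1.01  2.06 -0.69  0.86 -0.57]
open t57.0 [ 500.9 -137.    97.3] w1.000 gf 0.0 F [-0.3  0.6 -0.1] T [0.01 0.2  0.02] j [-0.57  0.61  1.01  2.06 -0.69  0.86 -0.57]
side press_knob_top 0.78 [ 285.8 -348.4   94. ]
side press_knob_top 0.63 [ 499.4 -136.9  121.5]
side sample_cell 0.75 [ 501.5 -139.9   18.3]
wrist press_knob_top 0.74 [ 502.3 -136.1  125.7]
wrist sample_cell 0.86 [ 500.6 -138.6   19.9]
 t58.1 [ 500.8 -137.1  169.8] w1.001 gf 0.0 F [-0.2 -0.2 -0.3] T [-0.05  0.18  0.02] j [-0.67  0.51  1.14  2.01 -0.56  0.98 -0.66]
```

View pics/z9.png

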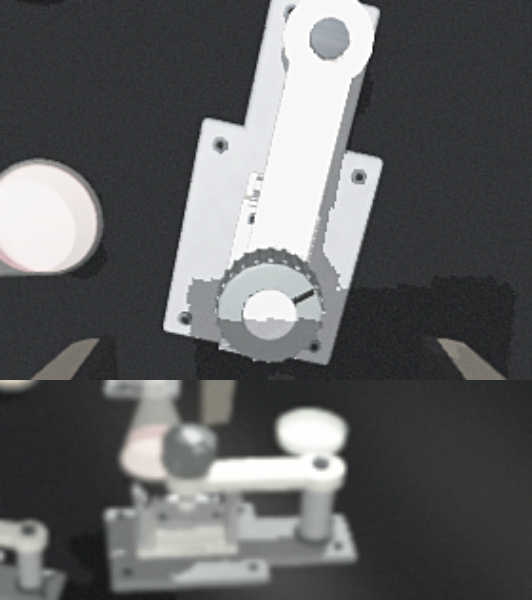

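```bash
python3 - <<'E'
from h import *
print(robot.job_done())
E
```

```text
the job is handed in; nothing more can be done
None
```

I handed the job in at about 58 s: the cell is seated in the nest, the arm is at its stop, and the knob is screwed down with an estimated 0.3–0.9 rad of clutch slip. I infer that slip from the turn angle and the knob no longer sinking, because the wrist torque never showed the expected 0.18 N m.

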